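Load the solder-paste jar into the bench mixer

TASK

Put the white paste jar into the tilted cup of the bench mixer and, pressing only lightly, turn it until its notched foot drops over the drive blade at the bottom and the jar sits fully home. Then swing the aluminium hood over it, press the hood's black tab until it snaps shut, and let go.

Things in the scene. Friction and masses are not known exactly. Their poses are not given: they have to be found in the camera images.
- jar: white jar, ribbed grey cap, 104 mm tall, upright on the bench. Body 54 mm across; cap 58 mm, 74 to 104 mm above the underside: grip it there. Two crossed channels 13 mm wide and deep cut right across the underside, so its foot fits the drive blade in four positions 90 degrees apart. 0.2 to 0.42 kg. Origin: centre of the underside; z up; x, y along the channels
- cup: the mixer's cup: white drum, rim 100 mm across, leaning 25 degrees from vertical towards the robot. Origin: centre of its mouth, 145 mm above the bench; z out of the mouth (the jar goes in along -z); y level, along the hood's hinge; x up the slope to the hinge. Bore 57 mm with a small funnel, 70 mm deep. With the jar home its cap stands 4 to 34 mm above the mouth
- cup_floor (a point): point on the cup's axis 70 mm below the mouth, on the steel drive plate: the centre of the jar's underside comes here when home. The drive blade on the plate (46 long, 8 thick, 12 mm high) lies across it at an unreported angle and does not turn under a light push. A jar not lined up (within about 0.1 rad) stops on it, 12 mm short. Plate and blade are sprung: 2.5 mm from 6 to 14 N
- mixer: the bench mixer's fixed grey stand, 190 x 134 mm, two cheeks carrying the white cup; origin: centre of its underside on the bench, x to the back; the mouth's centre is at x -25, z 145 mm
- hood (a joint): angle of the hood, rad: 0 shut, 1.95 fully open; starts near 1.65. Round aluminium cap, 97 mm across, 41 mm deep. Its stiff hinge holds it where it is left (1 to 2 N at the tab move it). From 0.09 to 0.04 its nose must be pushed past a roller catch (peak about 8 N at the tab), then it snaps to 0 and holds; let go earlier it springs back. It cannot shut over a jar not home
- hood_hinge (a point): middle of the hood's hinge line, 68 mm up the slope from the mouth's centre (cup x = +0.068, z = 0); the line runs along the cup's y; opening turns the hood about +y of the cup
- hood_tab (a point): middle of the outer face of the black tab at the hood's free edge (36 x 36 x 8 mm, flush with the hood's top), 129 mm from the hinge along the hood and 41.5 mm out from its rim plane. Open, the tab is the hood's top end, about 0.3 m above the bench, its outer face towards the back: push it from behind. Shut, it is at the front, facing out along the cup's z

How it is judged:
On the way:
1. the jar has dropped over the drive blade to the bottom of the cup, the hood still open (distance between jar and cup_floor below 0.006 m and value of joint hood above 0.6 rad), for 0.2 s.
At the end, for the whole second after the job is handed in: the jar's underside centre is within 6 mm of the bottom of the cup and its axis within 5 degrees of the cup's, at rest, and the hood is snapped shut (joint below 0.03 rad) (distance between jar and cup_floor below 0.006 m and angle between the z axis of jar and the z axis of cup, either way round below 0.09 rad and value of joint hood below 0.03 rad and linear speed of jar below 0.02 m/s); the robot touches nothing.
It fails at once if the jar was pressed or twisted with over 60 N against the drive blade or the plate it stands on (contact force between jar and blade_c0 above 60 N or contact force between jar and blade_c1 above 60 N).
It also fails if it takes over 72 s, if anything falls off the work surface, if the arm or the gripper's body presses on something with over 40 N, if the wrist force passes 120 N, or if a joint passes its speed limit or range.

ROBOT

A 6-joint arm with a two-finger parallel gripper is mounted at the origin on a cart in front of the work surface, level with it; the furniture and walls round the work are solid. World frame = base frame: x ahead of the robot, y to its left, z up, the work surface at z = 0. Lengths are in m, angles in rad, forces in N, time in s.
With the tool pointing down it reaches from about 0.375 to 0.9 m from the base axis. Payload 3.1 kg.
Tool frame: the origin (TCP) lies on the front face of the gripper's body, between the roots of the fingers; the fingertips stand 70 mm ahead of it and the grasp point (between the pads) lies 51 mm ahead of it; z points along the fingers, y is the line along which they close (so a half turn about z gives the same grasp; the last joint's range is limited). The gripper opens to 87 mm and grips with 3 to 60 N. Pads are 19 mm wide; open, the fingers measure 117 mm over their backs; the gripper's body (75 mm by 190 mm) begins 51 mm behind the grasp point.
Start: joints at [-1.397, 0.527, 1.433, -0, 1.181, -0.178], TCP at [0.215, -0.587, 0.292] pointing down, gripper open.
Joint ranges: [-3.08, 3.08], [-0.75, 2.2], [0.22, 2.44], [-1.43, 4.57], [0, 2.65], [-2.85, 2.85]. Speed limits (rad/s): [2.79, 2.79, 3.14, 3.14, 3.14, 3.14].

INTERFACE

Orientations are given as a unit quaternion [x, y, z, w].
In Python, from rig import robot, cams, ticket gives the robot as it stands. The module is installed in compiled form; this text tells all that it offers.
- The arm moves only by the shell command python3 -m crank 'ROWS' [FORCE]. ROWS is JSON, a list of rows, each a list of 7 numbers: the shift along the tool's x, y, z in cm, then the turn, a rotation vector about the tool's x, y, z in rad, then the closure, from 0 (fully open) to 1 (shut). A call has 1 to 5 rows; each row shifts and turns the commanded pose from where the row before left it, along the tool's axes as they then stand; what a row does not reach is not made up. A row lasts 1/8 s, in which the tool goes at most 62.5 mm and 10.7 degrees, less where a joint would pass 70% of its speed; a pose out of reach is approached as far as the arm can. A call is refused whole if a number of a shift passes 6.25 or a number of a turn 0.188, either way. A call with a gripper value outside its range is refused whole. The fingers move at their own pace and stop on an object; FORCE is the grip in N (left out, the last holds). Time passes only in rows, so rows that do not move let the fingers close. It gives the time, the measured TCP pose, the force, the opening and the grip force at its end, in the units of the state.
- robot.get_obs(): the state, without advancing time (a new reading comes with each control period).
- cams.camera(name): name is "scene" or "top" or "wrist"; returns the picture (384x512x3 uint8, red, green, blue); there is no depth.
- cams.camera_info(name): a dict with "intrinsics" (3x3 intrinsics, pixels), "pose" (4x4, takes a point from camera to world coordinates). Camera axes: x right, y down, z forward; pixel columns grow to the right and rows downward; lengths in m; the calibration is good to about 2 mm. A picture is of the moment at which its call begins: read the wrist's pose just before it. camera_info takes no time and is no camera call; for the wrist camera it gives the pose at the moment of the call.
- ticket.hand_in(): hands the job in; it is judged then, once.
The state is a dict: "time": time; "q": joint angles; "joint_velocities": joint speeds; "joint_torque": joint torques, N m; "position": TCP position; "tool_rot": TCP orientation; "ft_force": force on the tool from outside, world axes, zero at the start; "moment": the same for the moment, N m; "grip_width": finger opening in m; "grip_force": force on a finger pad.
Only numpy, scipy, OpenCV 4.12 (cv2) and the standard library are available. Lean on these libraries where they do the work, as an engineer would, in place of code of your own. Each camera call takes 0.05 s, during which the arm holds its last target. There are 200 camera calls.

## Working session

There is one attempt and no reset: what is moved stays moved. The work goes in short steps, Python scripts to look and compute and a shell command to move; the robot and the scene stay as the last step left them, time stands still between calls to the robot, and variables do not carry over. Pictures are saved under pics/ and viewed, at most 14 in all, crops included, and the job is handed in when it is done.

```bash
mkdir -p pics; python3 - <<'E'
from rig import robot,cams
import cv2,numpy as np
for n in("scene","top"):
    im=cams.camera(n);cv2.imwrite(f"pics/{n}0.png",cv2.resize(im[:,:,::-1],(800,600),interpolation=cv2.INTER_CUBIC))
    i=cams.camera_info(n);print(n,np.round(i["intrinsics"],1).tolist(),np.round(i["pose"],3).tolist())
o=robot.get_obs();print({k:np.round(v,3).tolist() for k,v in o.items()})
E
```

```text
scene [[358.1, 0.0, 256.9], [0.0, 358.1, 193.1], [0.0, 0.0, 1.0]] [[0.486, -0.363, 0.795, -0.127], [-0.874, -0.176, 0.453, -0.631], [-0.024, -0.915, -0.402, 0.473], [0.0, 0.0, 0.0, 1.0]]
top [[413.4, 0.0, 251.0], [0.0, 413.4, 194.1], [0.0, 0.0, 1.0]] [[0.017, -0.988, 0.154, 0.402], [-0.998, -0.026, -0.058, -0.181], [0.061, -0.153, -0.986, 1.061], [0.0, 0.0, 0.0, 1.0]]
{'time': 0.1, 'q': [-1.398, 0.528, 1.434, -0.0, 1.181, -0.179], 'joint_velocities': [0.0, -0.004, -0.001, 0.002, 0.002, -0.002], 'joint_torque': [-0.0, -44.099, -17.715, 0.063, 0.053, -0.0], 'position': [0.215, -0.586, 0.291], 'tool_rot': [0.985, 0.175, -0.0, -0.001], 'ft_force': [-0.729, -0.267, 0.188], 'moment': [0.022, -0.008, 0.007], 'grip_force': 0.0, 'grip_width': 0.087}
```

View pics/scene0.png

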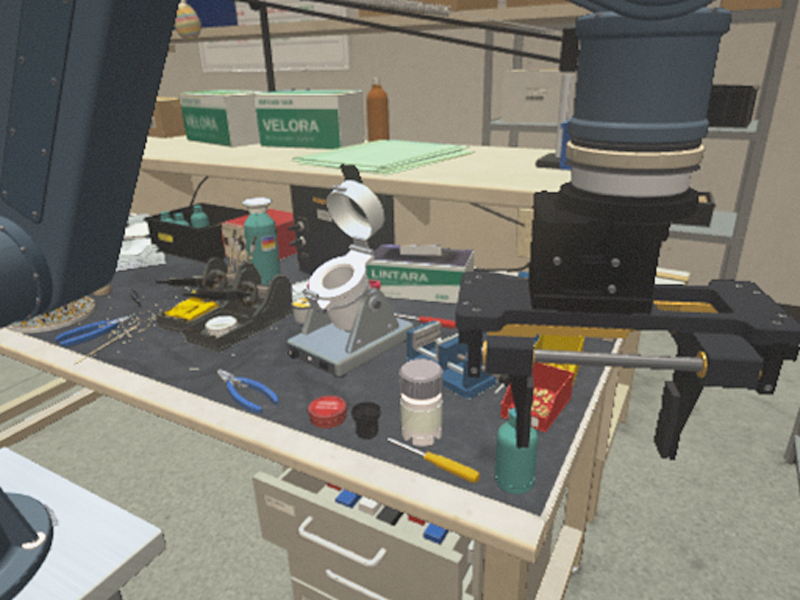

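View pics/top0.png

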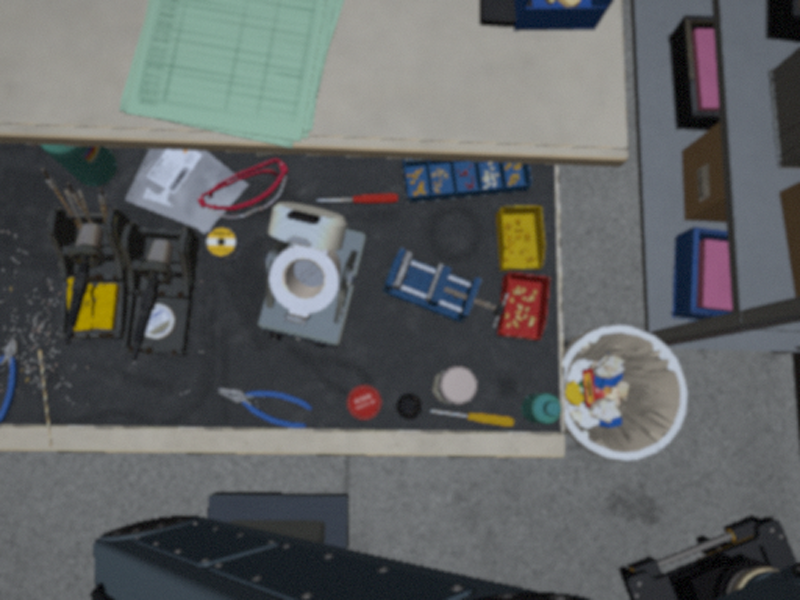

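The scene view shows the jar at about (421,403) and the mixer at (345,290). In the top view the cap centre is at (458,385) and the cup rim at (304,279), hood leaning away. I'll enlarge both.

```bash
python3 - <<'E'
import cv2,numpy as np
from rig import cams
t=cams.camera("top")[:,:,::-1];s=cams.camera("scene")[:,:,::-1]
cv2.imwrite("pics/tc.png",cv2.resize(t[135:260,160:320],None,fx=4.8,fy=4.8,interpolation=cv2.INTER_CUBIC))
a=cv2.resize(s[100:240,180:290],None,fx=4,fy=4,interpolation=cv2.INTER_CUBIC)
b=cv2.resize(s[225:290,245:295],None,fx=6,fy=6,interpolation=cv2.INTER_CUBIC)
c=np.zeros((560,740,3),np.uint8);c[:,:440]=a;c[:390,440:]=b
cv2.imwrite("pics/sc.png",c)
E
```

```text
(no output)
```

View pics/tc.png

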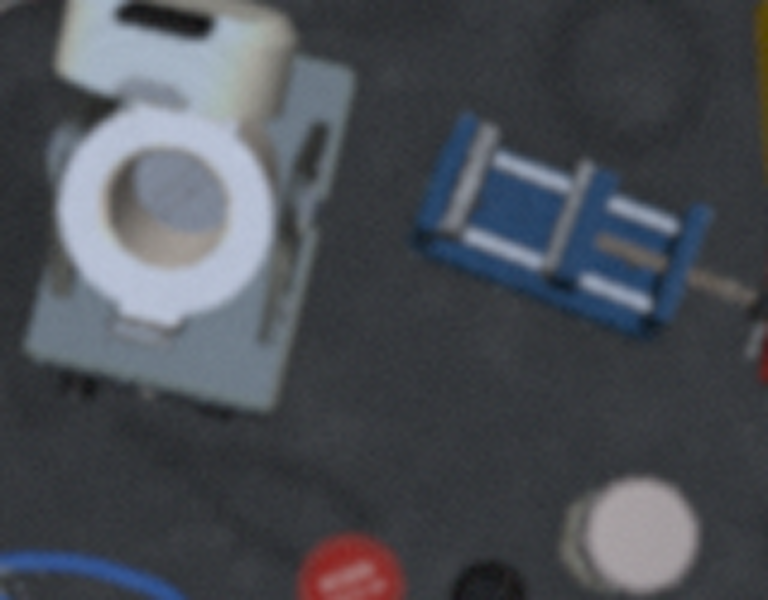

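View pics/sc.png

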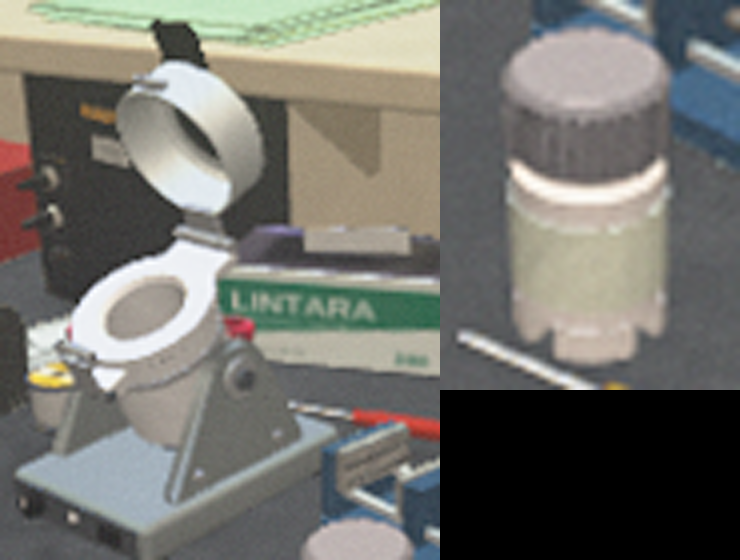

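```bash
cat > h.py <<'E'
import numpy as np
from scipy.spatial.transform import Rotation as R
from rig import robot,cams
def ray(n,u,v,info=None):
    i=info or cams.camera_info(n);P=np.array(i["pose"]);d=P[:3,:3]@np.linalg.solve(np.array(i["intrinsics"]),[u,v,1]);return P[:3,3],d
def onz(n,u,v,z):
    c,d=ray(n,u,v);return c+d*(z-c[2])/d[2]
def proj(n,p,info=None):
    i=info or cams.camera_info(n);P=np.array(i["pose"]);q=np.array(i["intrinsics"])@(P[:3,:3].T@(np.array(p)-P[:3,3]));return q[:2]/q[2]
E
python3 - <<'E'
from h import *
f=lambda x,y,z:onz("top",(x+.5)/4.8-.5+160,(y+.5)/4.8-.5+135,z)
print("jar",f(642,535,.104),"scene:",onz("scene",(586.5-440)/6-.5+245,72.5/6-.5+225,.104))
m=f(167,208,.145);print("cup",m,"scene",onz("scene",145.5/4-.5+180,308.5/4-.5+100,.145))
a,b,c=f(352,70,.02),f(272,408,.02),f(28,352,.02)
print("edges",a,b,c, np.linalg.norm(a-b),np.linalg.norm(b-c),np.arctan2(*(a-b)[1::-1]),np.arctan2(*(c-b)[1::-1])-np.pi/2)
g=lambda x,y,z:onz("scene",(x-440+.5)/6-.5+245,(y+.5)/6-.5+225,z)
for p in [(552,362),(634,360),(525,338),(663,335)]:print(g(*p,0))
E
```

```text
jar [ 0.43236496 -0.33693923  0.104     ] scene: [ 0.42366175 -0.34204586  0.104     ]
cup [ 0.57846162 -0.10669269  0.145     ] scene [ 0.56697958 -0.11572777  0.145     ]
edges [ 0.68112171 -0.19285025  0.02      ] [ 0.49752618 -0.15522354  0.02      ] [ 0.52400991 -0.02737385  0.02      ] 0.18741154510433042 0.13056389639325847 -0.20214434611425838 -0.2042584999403496
[ 0.400532   -0.33951599  0.        ]
[ 4.14468115e-01 -3.64167661e-01  5.55111512e-17]
[ 0.40784515 -0.324857    0.        ]
[ 0.43150362 -0.3671284   0.        ]
```

```bash
python3 - <<'E'
from h import *
o=robot.get_obs();T=np.eye(4);T[:3,:3]=R.from_quat(o["tool_rot"]).as_matrix();T[:3,3]=o["position"]
i=cams.camera_info("wrist");print(np.round(i["intrinsics"],1).tolist());print(np.round(np.linalg.inv(T)@np.array(i["pose"]),3))
# triangulation
def tri(r):
    A=0;b=0
    for c,d in r:
        d=d/np.linalg.norm(d);M=np.eye(3)-np.outer(d,d);A=A+M;b=b+M@c
    return np.linalg.solve(A,b)
print(tri([ray("top",293.4,246.1),ray("scene",268.9,236.6)]),tri([ray("top",194.5,178),ray("scene",215.9,176.6)]))
E
```

```text
[[308.8, 0.0, 258.7], [0.0, 308.8, 192.7], [0.0, 0.0, 1.0]]
[[ 0.001 -0.969 -0.249  0.068]
 [ 1.     0.     0.     0.001]
 [-0.    -0.249  0.969 -0.092]
 [ 0.     0.     0.     1.   ]]
[ 0.43232109 -0.33775755  0.09828508] [ 0.57947481 -0.10649177  0.13916845]
```

```bash
cat >> h.py <<'E'
psi=-0.203;t=np.radians(25)
X=np.array([np.cos(t)*np.cos(psi),np.cos(t)*np.sin(psi),np.sin(t)]);Y=np.array([-np.sin(psi),np.cos(psi),0]);Z=np.cross(X,Y)
C=np.c_[X,Y,Z]; mouth=np.array([.579,-.1065,.143])
def plan(p,Rm,n=None,vias=()):
    "rows (tool axes, cm, rad) from the present pose"
    o=robot.get_obs();p0=np.array(o["position"]);r0=R.from_quat(o["tool_rot"]);r1=R.from_matrix(Rm)
    w=(r0.inv()*r1).as_rotvec();d=np.array(p)-p0
    n=n or int(np.ceil(max(np.linalg.norm(d)/.055,np.linalg.norm(w)/.17,1)))
    print("n",n,"dist",np.round(d,4),"turn",np.round(w,3))
    for k in range(n):
        rk=r0*R.from_rotvec(w*k/n);print(np.round(np.r_[rk.inv().apply(d/n)*100,w/n],3).tolist())
E
python3 - <<'E'
from h import *
# camera axis = -Z ; tool x downhill
i=cams.camera_info("wrist");o=robot.get_obs();T=np.eye(4);T[:3,:3]=R.from_quat(o["tool_rot"]).as_matrix();T[:3,3]=o["position"]
K=np.linalg.inv(T)@np.array(i["pose"])
zc=-Z; yc=None
# camera y in tool is -x => camera y uphill
cy=X; cx=np.cross(cy,zc); P=np.eye(4);P[:3,:3]=np.c_[cx,cy,zc];P[:3,3]=mouth+.26*Z
G=P@np.linalg.inv(K);print(G)
plan(G[:3,3],G[:3,:3])
E
```

```text
[[-9.62611978e-01  2.02187835e-01  1.80272736e-01  5.53029657e-01]
 [ 1.98685963e-01  9.79346730e-01 -3.74682680e-02 -1.01839350e-01]
 [-1.84125143e-01 -2.49741374e-04 -9.82902777e-01  3.00442040e-01]
 [ 0.00000000e+00  0.00000000e+00  0.00000000e+00  1.00000000e+00]]
n 16 dist [0.3377 0.4845 0.0088] turn [-0.239 -0.07  -2.577]
[3.025, -2.115, -0.051, -0.015, -0.004, -0.161]
[3.324, -1.602, -0.093, -0.015, -0.004, -0.161]
[3.538, -1.046, -0.128, -0.015, -0.004, -0.161]
[3.659, -0.464, -0.156, -0.015, -0.004, -0.161]
[3.685, 0.132, -0.174, -0.015, -0.004, -0.161]
[3.615, 0.723, -0.184, -0.015, -0.004, -0.161]
[3.451, 1.296, -0.184, -0.015, -0.004, -0.161]
[3.198, 1.836, -0.176, -0.015, -0.004, -0.161]
[2.861, 2.327, -0.158, -0.015, -0.004, -0.161]
[2.45, 2.758, -0.131, -0.015, -0.004, -0.161]
[1.976, 3.117, -0.097, -0.015, -0.004, -0.161]
[1.45, 3.394, -0.056, -0.015, -0.004, -0.161]
[0.887, 3.583, -0.009, -0.015, -0.004, -0.161]
[0.301, 3.679, 0.043, -0.015, -0.004, -0.161]
[-0.293, 3.679, 0.098, -0.015, -0.004, -0.161]
[-0.878, 3.582, 0.155, -0.015, -0.004, -0.161]
```

```bash
python3 -m crank '[[3.03,-2.1,-0.05,-0.015,-0.004,-0.161,0],[3.3,-1.6,-0.1,-0.015,-0.004,-0.161,0],[3.5,-1.05,-0.13,-0.015,-0.004,-0.161,0],[3.66,-0.46,-0.16,-0.015,-0.004,-0.161,0],[3.7,0.13,-0.17,-0.015,-0.004,-0.161,0]]' && python3 -m crank '[[3.6,0.7,-0.18,-0.015,-0.004,-0.161,0],[3.45,1.3,-0.18,-0.015,-0.004,-0.161,0],[3.2,1.84,-0.18,-0.015,-0.004,-0.161,0],[2.86,2.33,-0.16,-0.015,-0.004,-0.161,0],[2.45,2.76,-0.13,-0.015,-0.004,-0.161,0]]' && python3 -m crank '[[2,3.1,-0.1,-0.015,-0.004,-0.161,0],[1.45,3.4,-0.06,-0.015,-0.004,-0.161,0],[0.9,3.6,0,-0.015,-0.004,-0.161,0],[0.3,3.7,0.04,-0.015,-0.004,-0.161,0],[-0.3,3.7,0.1,-0.015,-0.004,-0.161,0]]' && python3 -m crank '[[-0.9,3.6,0.15,-0.015,-0.004,-0.161,0],[0,0,0,0,0,0,0],[0,0,0,0,0,0,0]]'
python3 - <<'E'
from h import *
import cv2
i=cams.camera_info("wrist");im=cams.camera("wrist");np.savez("w1.npz",K=i["intrinsics"],P=i["pose"],im=im)
print(proj("w",mouth,i),proj("w",mouth-.07*Z,i))
cv2.imwrite("pics/w1.png",cv2.resize(im[:,:,::-1],(800,600),interpolation=cv2.INTER_CUBIC))
E
```

```text
time: 0.82
position: [0.3212, -0.4345, 0.295]
tool_rot: [0.835, 0.549, -0.003, 0.038]
ft_force: [0.2, -0.8, 0.7]
grip_width: 0.0869
grip_force: 0.0
time: 1.45
position: [0.4266, -0.2832, 0.2981]
tool_rot: [0.552, 0.831, -0.006, 0.069]
ft_force: [0.7, 0.5, 0.0]
grip_width: 0.0873
grip_force: 0.0
time: 2.08
position: [0.5322, -0.1311, 0.3013]
tool_rot: [0.179, 0.98, -0.008, 0.09]
ft_force: [0.5, -0.4, -1.3]
grip_width: 0.0872
grip_force: 0.0
time: 2.45
position: [0.5526, -0.102, 0.3018]
tool_rot: [0.102, 0.991, -0.008, 0.091]
ft_force: [0.3, 0.1, -0.5]
grip_width: 0.0872
grip_force: 0.0
[259.75772392 192.10979832] [259.41533667 192.38856889]
```

View pics/w1.png

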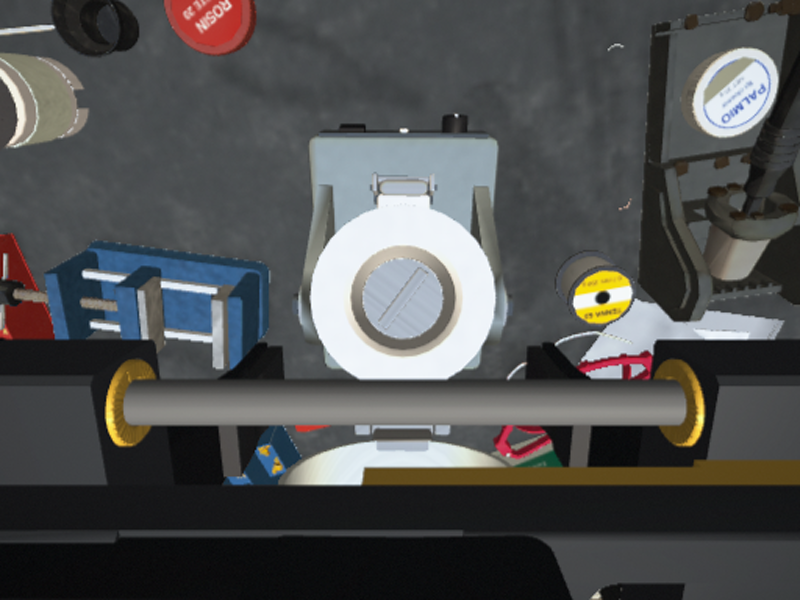

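The view looks straight into the cup: rim centre is about (403,297), and the blade runs diagonally from (380,325) to (430,270). The jar's foot is at the left edge around (70,100). Next, enlarged crops.

```bash
python3 - <<'E'
import cv2,numpy as np
im=np.load("w1.npz")["im"][:,:,::-1]
a=cv2.resize(im[125:250,192:324],None,fx=4,fy=4,interpolation=cv2.INTER_CUBIC)
b=cv2.resize(im[25:100,0:66],None,fx=4,fy=4,interpolation=cv2.INTER_CUBIC)
c=np.zeros((500,792,3),np.uint8);c[:,:528]=a;c[:300,528:]=b
cv2.imwrite("pics/w1c.png",c)
E
```

```text
(no output)
```

View pics/w1c.png

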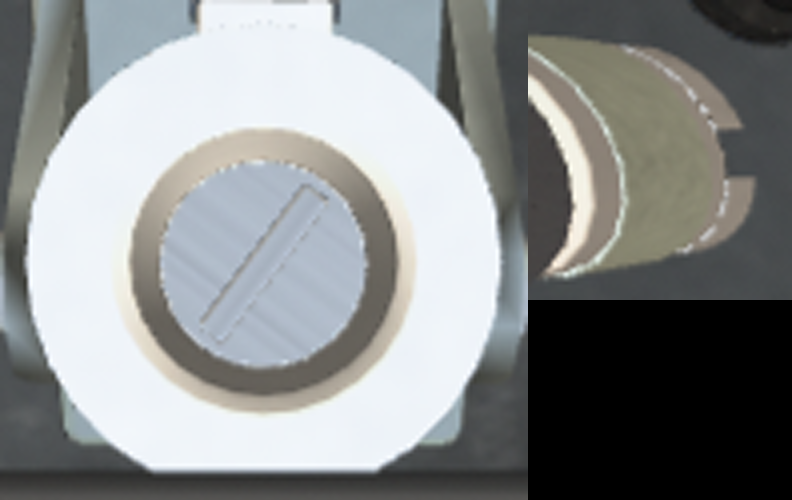

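```bash
sed -i 's/^C=np.c_\[X,Y,Z\].*/C=np.c_[X,Y,Z]; mouth=np.array([.579,-.1065,.143])-.00195*Y-.0016*X-.001*Z/' h.py; python3 - <<'E'
from h import *
w=np.load("w1.npz");i=dict(intrinsics=w["K"],pose=w["P"])
def oz(u,v,z):
    c,d=ray("",u,v,i);return c+d*(z-c[2])/d[2]
a=oz(53,56.5,0);b=oz(56.25,69,0);print(a,b,np.linalg.norm(a-b));n=(b-a)[:2];print("channel dir from mouth normal",np.degrees(np.arctan2(n[1],n[0])))
m=(a+b)/2;n=n/np.linalg.norm(n)
for s in(1,-1):
    print("centre cand",m[:2]+s*.0262*np.array([n[1],-n[0]]))
for j in [(.432,-.337),(.424,-.342)]:
    d=m[:2]-j;print(np.linalg.norm(d),np.degrees(np.arctan2(d[1],d[0])))
print("mouth",mouth)
E
```

```text
[ 0.43179871 -0.31281203  0.        ] [ 0.44460693 -0.31541143  0.        ] 0.013069330961184018
channel dir from mouth normal -11.472207224861569
centre cand [ 0.43299183 -0.33978829]
centre cand [ 0.4434138  -0.28843517]
0.023713876005109494 74.83681003761987
0.03129657680249261 63.01136245128241
mouth [ 0.57760049 -0.10820281  0.1414175 ]
```

```bash
python3 - <<'E'
from h import *
a=np.radians(115.6);x=np.array([np.cos(a),np.sin(a),0]);z=np.array([0,0,-1.]);G=np.c_[x,np.cross(z,x),z]
plan([.4328,-.339,.25],G)
E
```

```text
n 6 dist [-0.1197 -0.2366 -0.0519] turn [0.087 0.169 0.916]
[1.286, -4.27, 0.627, 0.015, 0.028, 0.153]
[0.603, -4.405, 0.717, 0.015, 0.028, 0.153]
[-0.094, -4.433, 0.789, 0.015, 0.028, 0.153]
[-0.788, -4.353, 0.841, 0.015, 0.028, 0.153]
[-1.464, -4.169, 0.871, 0.015, 0.028, 0.153]
[-2.105, -3.883, 0.879, 0.015, 0.028, 0.153]
```

```bash
python3 -m crank '[[1.29,-4.27,0.63,0.015,0.028,0.153,0],[0.6,-4.4,0.72,0.015,0.028,0.153,0],[-0.09,-4.43,0.79,0.015,0.028,0.153,0],[-0.79,-4.35,0.84,0.015,0.028,0.153,0],[-1.46,-4.17,0.87,0.015,0.028,0.153,0]]' && python3 -m crank '[[-2.1,-3.88,0.88,0.015,0.028,0.153,0],[0,0,0,0,0,0,0],[0,0,0,0,0,0,0]]'
python3 - <<'E'
from h import *
import cv2
i=cams.camera_info("wrist");im=cams.camera("wrist");np.savez("w2.npz",K=i["intrinsics"],P=i["pose"],im=im)
print(proj("",[.4328,-.339,.104],i))
cv2.imwrite("pics/w2.png",im[:,:,::-1])
a=np.radians(115.6);x=np.array([np.cos(a),np.sin(a),0]);z=np.array([0,0,-1.]);G=np.c_[x,np.cross(z,x),z]
plan([.4328,-.339,.145],G)
E
```

```text
time: 3.12
position: [0.4518, -0.3011, 0.2587]
tool_rot: [0.47, 0.882, -0.002, 0.016]
ft_force: [0.8, 0.2, -0.6]
grip_width: 0.0868
grip_force: 0.0
time: 3.5
position: [0.4327, -0.3386, 0.2502]
tool_rot: [0.534, 0.845, -0.001, 0.001]
ft_force: [0.6, -0.1, 0.6]
grip_width: 0.087
grip_force: 0.0
[258.55700499 199.97058226]
n 2 dist [-0.0002 -0.0011 -0.1053] turn [-0.001  0.002 -0.001]
[-0.034, -0.031, 5.266, -0.0, 0.001, -0.001]
[-0.039, -0.032, 5.266, -0.0, 0.001, -0.001]
```

View pics/w2.png

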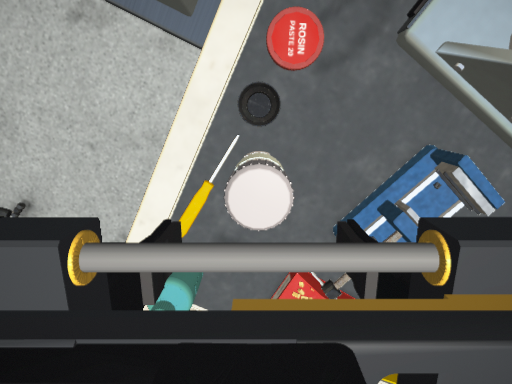

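The cap centre is at (258,197), about 2 mm along tool +x of the estimate. I'll correct for that, descend and grip.

```bash
python3 -m crank '[[0.18,0,3.5,0,0,0,0],[0,0,3.5,0,0,0,0],[0,0,3.5,0,0,0,0],[0,0,0,0,0,0,0],[0,0,0,0,0,0,0.4]]' 30 && python3 -m crank '[[0,0,0,0,0,0,0.7],[0,0,0,0,0,0,0.8],[0,0,0,0,0,0,0.8],[0,0,0,0,0,0,0.8]]' 30
```

```text
time: 4.18
position: [0.4335, -0.3369, 0.1464]
tool_rot: [0.533, 0.846, -0.001, 0.002]
ft_force: [0.3, 0.0, -0.5]
grip_width: 0.0826
grip_force: 0.0
time: 4.68
position: [0.433, -0.3375, 0.1461]
tool_rot: [0.533, 0.846, -0.001, 0.002]
ft_force: [0.4, 0.1, 6.2]
grip_width: 0.0573
grip_force: 30.0
```

```bash
python3 -m crank '[[0,0,-4,0,0,0,0.8],[0,0,-4.5,0,0,0,0.8],[0,0,-4.5,0,0,0,0.8],[0,0,-4,0,0,0,0.8],[0,0,0,0,0,0,0.8]]'
python3 - <<'E'
from h import *
G=np.c_[-X,Y,-Z];print(G)
plan(mouth+Z*.196,G)
E
```

```text
time: 5.3
position: [0.4336, -0.3376, 0.318]
tool_rot: [0.533, 0.846, -0.002, 0.004]
ft_force: [0.5, -0.6, -2.2]
grip_width: 0.0574
grip_force: 30.0
[[-0.88769781  0.20160863  0.41394029]
 [ 0.18271947  0.97946616 -0.08520349]
 [-0.42261826  0.         -0.90630779]]
n 6 dist [0.0628 0.2461 0.001 ] turn [-0.204 -0.396 -0.906]
[3.25, 2.713, -0.044, -0.034, -0.066, -0.151]
[2.798, 3.174, -0.144, -0.034, -0.066, -0.151]
[2.277, 3.564, -0.197, -0.034, -0.066, -0.151]
[1.701, 3.872, -0.201, -0.034, -0.066, -0.151]
[1.087, 4.089, -0.157, -0.034, -0.066, -0.151]
[0.451, 4.209, -0.067, -0.034, -0.066, -0.151]
```

```bash
python3 -m crank '[[3.25,2.7,-0.04,-0.034,-0.066,-0.151,0.8],[2.8,3.2,-0.14,-0.034,-0.066,-0.151,0.8],[2.3,3.6,-0.2,-0.034,-0.066,-0.151,0.8],[1.7,3.9,-0.2,-0.034,-0.066,-0.151,0.8],[1.1,4.1,-0.16,-0.034,-0.066,-0.151,0.8]]' && python3 -m crank '[[0.45,4.2,-0.07,-0.034,-0.066,-0.151,0.8],[0,0,0,0,0,0,0.8],[0,0,0,0,0,0,0.8]]'
python3 - <<'E'
from h import *
import cv2
plan(mouth+Z*.166,np.c_[-X,Y,-Z])
i=cams.camera_info("wrist");im=cams.camera("wrist")
print(proj("",mouth,i))
s=cams.camera("scene")
cv2.imwrite("pics/w3.png",np.hstack([cv2.resize(im[90:310,150:370],(400,400)),cv2.resize(s[60:260,130:330],(400,400))])[:,:,::-1])
E
```

```text
time: 5.92
position: [0.484, -0.1285, 0.3146]
tool_rot: [0.174, 0.968, -0.016, 0.178]
ft_force: [1.6, 0.1, -2.5]
grip_width: 0.0575
grip_force: 30.0
time: 6.3
position: [0.4952, -0.0896, 0.3159]
tool_rot: [0.1, 0.972, -0.019, 0.211]
ft_force: [0.2, 0.2, -3.1]
grip_width: 0.0575
grip_force: 30.0
n 1 dist [ 0.0136 -0.0045 -0.024 ] turn [ 0.004 -0.008 -0.002]
[-0.3, -0.172, 2.779, 0.004, -0.008, -0.002]
[256.65207843 191.06193399]
```

View pics/w3.png

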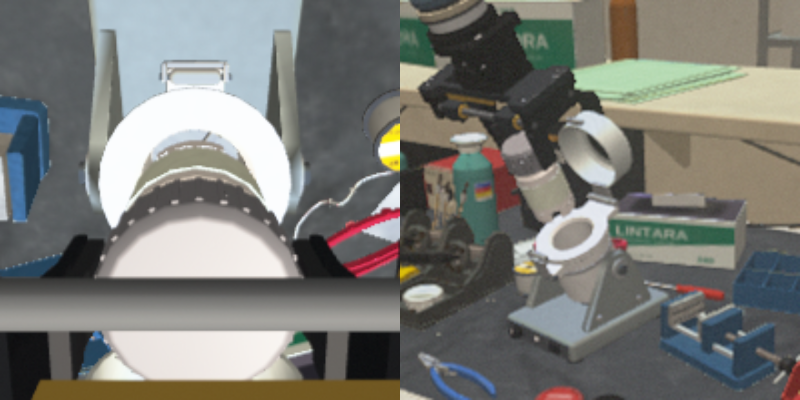

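The jar is above the mouth and roughly coaxial (cap centre x=198 against rim 196 in the left half). The hood is open. Correct the small offset and start in.

```bash
python3 -m crank '[[-0.3,-0.17,2.0,0.004,-0.008,-0.002,0.8],[0,0,0.8,0,0,0,0.8],[0,0,0,0,0,0,0.8],[0,0,0,0,0,0,0.8]]'
python3 - <<'E'
from h import *
plan(mouth+Z*.146,np.c_[-X,Y,-Z])
E
```

```text
time: 6.9
position: [0.5096, -0.0945, 0.2933]
tool_rot: [0.099, 0.971, -0.022, 0.217]
ft_force: [-0.4, -0.5, -1.7]
grip_width: 0.0575
grip_force: 30.0
n 1 dist [ 0.0075 -0.0013 -0.0195] turn [-0.001  0.003 -0.   ]
[0.14, 0.028, 2.093, -0.001, 0.003, -0.0]
```

```bash
python3 -m crank '[[0.14,0.03,1,0,0.003,0,0.8],[0,0,0.7,0,0,0,0.8],[0,0,0.6,0,0,0,0.8],[0,0,0.7,0,0,0,0.8],[0,0,0,0,0,0,0.8]]'
python3 - <<'E'
from h import *
plan(mouth+Z*.136,np.c_[-X,Y,-Z])
E
python3 -m crank '[[0,0,0.5,0,0,0,0.8],[0,0,0.5,0,0,0,0.8],[0,0,0.5,0,0,0,0.8],[0,0,0,0,0,0,0.8]]'
python3 - <<'E'
from h import *
o=robot.get_obs();print("s",C.T@(o["position"]-mouth),"F cup",C.T@np.array(o["ft_force"]))
E
```

```text
time: 7.52
position: [0.5209, -0.0962, 0.2646]
tool_rot: [0.099, 0.971, -0.022, 0.215]
ft_force: [-1.0, 0.6, -3.2]
grip_width: 0.0575
grip_force: 30.0
n 1 dist [ 0.0004 -0.0004  0.0001] turn [-0.    -0.001  0.   ]
[-0.045, -0.037, 0.012, -0.0, -0.001, 0.0]
time: 8.02
position: [0.5271, -0.0975, 0.2512]
tool_rot: [0.099, 0.971, -0.022, 0.215]
ft_force: [0.3, -0.4, -3.1]
grip_width: 0.0574
grip_force: 30.0
s [-0.00035537  0.00029706  0.12133935] F cup [-1.00064083 -0.3325723  -2.98114961]
```

```bash
python3 -m crank '[[0,0,0.6,0,0,0,0.8],[0,0,0.6,0,0,0,0.8],[0,0,0.6,0,0,0,0.8],[0,0,0.6,0,0,0,0.8],[0,0,0,0,0,0,0.8]]'; python3 -m crank '[[0,0,0.4,0,0,0,0.8],[0,0,0,0,0,0,0.8],[0,0,0.3,0,0,0,0.8],[0,0,0,0,0,0,0.8]]'
python3 - <<'E'
from h import *
o=robot.get_obs();print("s",C.T@(o["position"]-mouth),"F cup",C.T@np.array(o["ft_force"]))
E
```

```text
time: 8.65
position: [0.5371, -0.0996, 0.2293]
tool_rot: [0.099, 0.971, -0.022, 0.215]
ft_force: [0.4, -0.1, -1.8]
grip_width: 0.0576
grip_force: 30.0
time: 9.15
position: [0.54, -0.1002, 0.2235]
tool_rot: [0.099, 0.971, -0.022, 0.215]
ft_force: [0.5, 0.2, -2.4]
grip_width: 0.0575
grip_force: 30.0
s [-0.00016718  0.0002595   0.09065979] F cup [-0.63341663  0.34105605 -2.37702673]
```

```bash
python3 -m crank '[[0,0,0.2,0,0,0,0.8],[0,0,0,0,0,0,0.8],[0,0,0.2,0,0,0,0.8],[0,0,0,0,0,0,0.8]]'; python3 -m crank '[[0,0,0.2,0,0,0,0.8],[0,0,0,0,0,0,0.8]]'
python3 - <<'E'
from h import *
o=robot.get_obs();print("s",C.T@(o["position"]-mouth),"F cup",C.T@np.array(o["ft_force"]))
E
```

```text
time: 9.65
position: [0.5416, -0.1005, 0.2198]
tool_rot: [0.099, 0.971, -0.022, 0.215]
ft_force: [-0.3, -1.1, -2.0]
grip_width: 0.0575
grip_force: 30.0
time: 9.9
position: [0.5424, -0.1007, 0.218]
tool_rot: [0.099, 0.971, -0.022, 0.215]
ft_force: [-0.7, -0.2, -2.0]
grip_width: 0.0577
grip_force: 30.0
s [-0.00021236  0.00027449  0.08461368] F cup [-1.45310099 -0.32460976 -1.55677037]
```

```bash
python3 -m crank '[[0,0,0.2,0,0,0,0.8],[0,0,0,0,0,0,0.8]]'; python3 -m crank '[[0,0,0.2,0,0,0,0.8],[0,0,0,0,0,0,0.8]]';python3 -m crank '[[0,0,0.2,0,0,0,0.8],[0,0,0,0,0,0,0.8]]'
python3 - <<'E'
from h import *
o=robot.get_obs();print("s",C.T@(o["position"]-mouth),"F cup",C.T@np.array(o["ft_force"]))
E
```

```text
time: 10.15
position: [0.5433, -0.1009, 0.2162]
tool_rot: [0.099, 0.971, -0.022, 0.215]
ft_force: [0.3, 0.4, -2.0]
grip_width: 0.0573
grip_force: 30.0
time: 10.4
position: [0.5441, -0.101, 0.2144]
tool_rot: [0.099, 0.971, -0.022, 0.215]
ft_force: [-0.1, 0.3, -2.8]
grip_width: 0.0576
grip_force: 30.0
time: 10.65
position: [0.5447, -0.1011, 0.2131]
tool_rot: [0.099, 0.971, -0.022, 0.215]
ft_force: [-5.1, 0.5, 4.0]
grip_width: 0.0574
grip_force: 30.0
s [-0.00024579  0.00030757  0.07918911] F cup [-2.93609316 -0.58956664  5.76333189]
```

```bash
python3 -m crank '[[0,0,0.1,0,0,0,0.8],[0,0,0,0,0,0,0.8]]'; python3 -m crank '[[0,0,0,0,0,0.08,0.8],[0,0,0,0,0,0,0.8]]';python3 -m crank '[[0,0,0,0,0,-0.08,0.8],[0,0,0,0,0,0,0.8]]'
python3 - <<'E'
from h import *
import cv2
o=robot.get_obs();print("s",C.T@(o["position"]-mouth),"F cup",C.T@np.array(o["ft_force"]),o["moment"])
s=cams.camera("scene")
cv2.imwrite("pics/s4.png",cv2.resize(s[110:220,180:290],(600,600),interpolation=cv2.INTER_CUBIC)[:,:,::-1])
E
```

```text
time: 10.9
position: [0.545, -0.1012, 0.2125]
tool_rot: [0.099, 0.971, -0.022, 0.215]
ft_force: [-6.4, 0.6, 8.1]
grip_width: 0.0578
grip_force: 30.9
time: 11.15
position: [0.5453, -0.1012, 0.2126]
tool_rot: [0.138, 0.966, -0.014, 0.216]
ft_force: [-5.3, -0.3, 7.4]
grip_width: 0.0576
grip_force: 30.5
time: 11.4
position: [0.5453, -0.1012, 0.2126]
tool_rot: [0.099, 0.971, -0.022, 0.216]
ft_force: [-4.2, 1.1, 7.8]
grip_width: 0.0577
grip_force: 30.5
s [0.00013117 0.00034486 0.07850963] F cup [-0.67238866  0.23016996  8.90247729] [0.24640223 0.42144808 0.07196475]
```

View pics/s4.png

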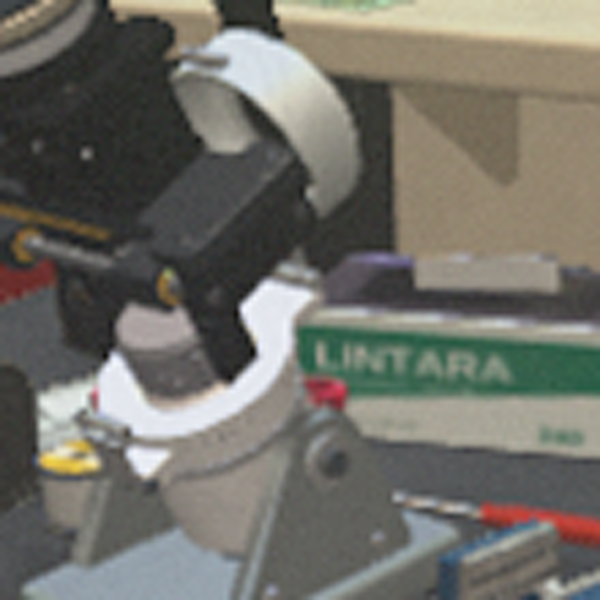

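The cap appears to stand only a few millimetres above the rim with light force. Release, back off and check.

```bash
python3 -m crank '[[0,0,-0.1,0,0,0,0.7],[0,0,0,0,0,0,0.2],[0,0,0,0,0,0,0],[0,0,0,0,0,0,0],[0,0,0,0,0,0,0]]'; python3 -m crank '[[0,0,-1.5,0,0,0,0],[0,0,-2.5,0,0,0,0],[0,0,-4,0,0,0,0],[0,0,-5,0,0,0,0],[0,0,0,0,0,0,0]]'
python3 - <<'E'
from h import *
import cv2
i=cams.camera_info("wrist");im=cams.camera("wrist");np.savez("w5.npz",K=i["intrinsics"],P=i["pose"],im=im)
for h in (.034,.046):
    c=mouth+.0033*Z+h*Z; print("captop",h,np.round(proj("",c,i)),[np.round(proj("",c+s*.029*a,i),1).tolist() for a in(X,Y) for s in(-1,1)])
s=cams.camera("scene")
for h in (.034,.046): print("scene",h,proj("scene",mouth+.0033*Z+h*Z))
cv2.imwrite("pics/w5.png",np.hstack([cv2.resize(im[80:280,160:360],(400,400),interpolation=cv2.INTER_CUBIC),cv2.resize(s[110:210,190:290],(400,400),interpolation=cv2.INTER_CUBIC)])[:,:,::-1])
E
```

```text
time: 12.08
position: [0.5451, -0.1013, 0.2126]
tool_rot: [0.099, 0.971, -0.022, 0.215]
ft_force: [-1.2, 0.6, -0.4]
grip_width: 0.0851
grip_force: 0.0
time: 12.7
position: [0.4911, -0.0901, 0.3349]
tool_rot: [0.099, 0.97, -0.024, 0.219]
ft_force: [0.9, 0.0, -1.5]
grip_width: 0.087
grip_force: 0.0
captop 0.034 [259. 188.] [[259.5, 155.6], [259.3, 218.9], [226.8, 188.0], [292.0, 188.2]]
captop 0.046 [259. 191.] [[259.4, 157.6], [259.3, 223.5], [225.4, 191.4], [293.4, 191.6]]
scene 0.034 [210.4600297  165.43875695]
scene 0.046 [208.63060696 161.87518401]
```

View pics/w5.png

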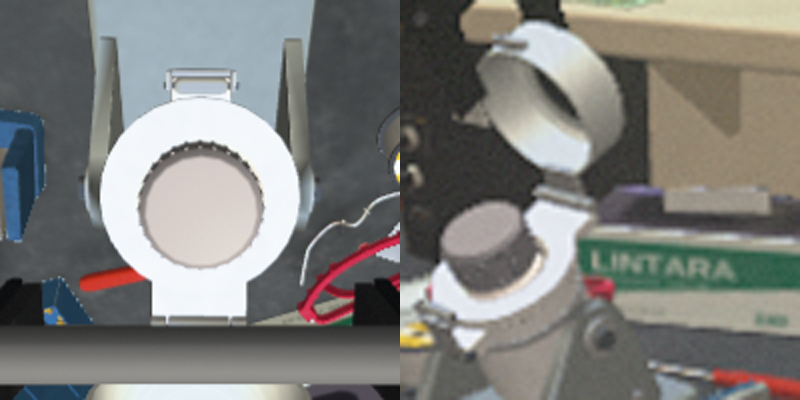

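The wrist view shows the cap 63 px wide with its lower edge at row 215. That matches the 34 mm home height, so the jar is home with the hood still open. Now the hood geometry.

```bash
sed -i 's/-.001\*Z$/+.002*Z/' h.py; cat >> h.py <<'E'
def tab(th,e=.129,n=.0415): # cup coords (x,z)
    return np.array([.068-e*np.cos(th)+n*np.sin(th),0,e*np.sin(th)+n*np.cos(th)])
def st():
    o=robot.get_obs();print("t",round(o["time"],2),"cup TCP",np.round(C.T@(o["position"]-mouth),4),"F",np.round(C.T@np.array(o["ft_force"]),1),"rot err",np.round((R.from_quat(o["tool_rot"]).inv()*R.from_matrix(np.c_[-X,Y,-Z])).as_rotvec(),3))
E
python3 - <<'E'
from h import *
for th in(1.45,1.55,1.65,1.75,1.85):print(th,[np.round(proj("scene",mouth+C@tab(th,.129,n)),1).tolist() for n in(.0335,.0415)],np.round(tab(th),3))
st()
E
python3 -m crank '[[0,0,-4,0,0,0,1],[-5,0,-1,0,0,0,1],[-5.5,0,0,0,0,0,1],[-5.5,0,0,0,0,0,1],[0,0,0,0,0,0,1]]'
python3 -c "
from h import *
st();print(robot.get_obs()['grip_width'],robot.get_obs()['q'])"
```

```text
1.45 [[217.5, 113.5], [219.4, 111.3]] [0.094 0.    0.133]
1.55 [[221.2, 111.3], [223.2, 109.4]] [0.107 0.    0.13 ]
1.65 [[225.0, 109.6], [227.0, 108.0]] [0.12  0.    0.125]
1.75 [[228.7, 108.5], [230.8, 107.2]] [0.132 0.    0.12 ]
1.85 [[232.4, 107.9], [234.5, 106.9]] [0.143 0.    0.113]
t 12.8 cup TCP [-0.      0.0004  0.2068] F [ 0.  -0.5 -0.1] rot err [-0.001  0.002  0.   ]
time: 13.42
position: [0.6163, -0.1163, 0.4437]
tool_rot: [0.099, 0.971, -0.023, 0.217]
ft_force: [-0.5, 0.3, -0.1]
grip_width: 0.0453
grip_force: 0.0
t 13.43 cup TCP [ 1.636e-01 -1.000e-04  2.543e-01] F [-0.5  0.2  0.2] rot err [-0.001  0.003  0.001]
0.04528036827196937 [-0.39511207  0.26074273  1.49792457  0.09848667  0.95288274 -1.80289215]
```

```bash
python3 -m crank '[[0,0,0,0,0,0,1],[0,0,2,0,0,0,1],[0,0,2,0,0,0,1],[0,0,1.9,0,0,0,1],[0,0,0,0,0,0,1]]'
python3 - <<'E'
from h import *
st();print(robot.get_obs()["grip_width"])
p=C.T@(np.array(robot.get_obs()["position"])-mouth)
for th in [1.6,1.5,1.35,1.2,1.05,.9,.75,.6,.45,.3,.2,.12]:
    q=tab(th,.136)+[.0095,0,.07]
    if th>1.5:q[2]=p[2]
    d=(q-p)*100;print(th,np.round([-d[0],-d[2]],2),np.round(q,3));p=q
E
```

```text
time: 14.05
position: [0.6363, -0.1198, 0.3871]
tool_rot: [0.099, 0.972, -0.022, 0.213]
ft_force: [0.2, -0.1, -0.1]
grip_width: 0.0019
grip_force: 0.0
t 14.05 cup TCP [0.158  0.0005 0.1944] F [ 0.2 -0.  -0.2] rot err [ 0.    -0.005 -0.   ]
0.0018743103645908698
1.6 [ 3.51 -0.  ] [0.123 0.    0.194]
1.5 [ 1.37 -1.42] [0.109 0.    0.209]
1.35 [ 2.11 -0.32] [0.088 0.    0.212]
1.2 [ 2.13 -0.  ] [0.067 0.    0.212]
1.05 [2.11 0.32] [0.046 0.    0.209]
0.9 [2.04 0.63] [0.025 0.    0.202]
0.75 [1.92 0.93] [0.006 0.    0.193]
0.6 [1.76 1.2 ] [-0.011  0.     0.181]
0.45 [1.56 1.45] [-0.027  0.     0.167]
0.3 [1.33 1.67] [-0.04  0.    0.15]
0.2 [0.74 1.21] [-0.048  0.     0.138]
0.12 [0.5  1.02] [-0.053  0.     0.127]
```

```bash
python3 -m crank '[[2.5,0,0,0,0,0,1],[1,0,0,0,0,0,1],[1.4,0,-0.8,0,0,0,1],[2.1,0,-0.5,0,0,0,1],[0,0,0,0,0,0,1]]'; python3 -c "
from h import *
st()"
python3 -m crank '[[2.1,0,-0.3,0,0,0,1],[2.1,0,0.3,0,0,0,1],[2.0,0,0.6,0,0,0,1],[0,0,0,0,0,0,1]]'
python3 - <<'E'
from h import *
import cv2
st();s=cams.camera("scene")
cv2.imwrite("pics/s6.png",cv2.resize(s[90:210,170:290],(600,600),interpolation=cv2.INTER_CUBIC)[:,:,::-1])
for th in(.7,.8,.9,1.,1.1):print(th,(proj("scene",mouth+C@tab(th))-[170,90])*5)
E
```

```text
time: 14.68
position: [0.568, -0.1056, 0.3726]
tool_rot: [0.099, 0.971, -0.022, 0.215]
ft_force: [-0.1, 0.5, 0.2]
grip_width: 0.0002
grip_force: 0.0
t 14.68 cup TCP [0.0887 0.0006 0.2107] F [-0.1  0.5  0.3] rot err [-0.    -0.001  0.   ]
time: 15.18
position: [0.5162, -0.0951, 0.3402]
tool_rot: [0.099, 0.971, -0.022, 0.214]
ft_force: [0.6, 0.2, 0.7]
grip_width: 0.0008
grip_force: 0.0
t 15.18 cup TCP [0.0271 0.0004 0.2036] F [0.8 0.3 0.4] rot err [-0.    -0.002 -0.   ]
0.7 [132.25682129 256.34017026]
0.8 [142.9065483  230.22446055]
0.9 [155.36773484 205.47463768]
1.0 [169.45719079 182.41827112]
1.1 [184.96678811 161.34843685]
```

View pics/s6.png

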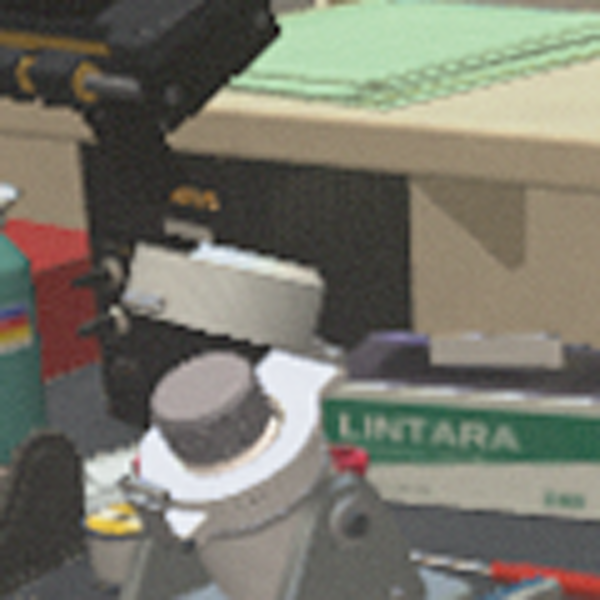

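The hood follows the fingers and is now at about 0.85 rad, with the tab near (140,230). Continue along the arc.

```bash
python3 -m crank '[[1.9,0,0.9,0,0,0,1],[1.8,0,1.2,0,0,0,1],[1.6,0,1.5,0,0,0,1],[1.3,0,1.6,0,0,0,1],[0,0,0,0,0,0,1]]'; python3 -c "
from h import *
st()"
python3 -m crank '[[0.7,0,1.2,0,0,0,1],[0.4,0,0.9,0,0,0,1],[0,0,0,0,0,0,1]]'; python3 -c "
from h import *
st()"
```

```text
time: 15.85
position: [0.4803, -0.088, 0.2651]
tool_rot: [0.099, 0.971, -0.022, 0.215]
ft_force: [-0.4, -0.3, -0.9]
grip_width: 0.0006
grip_force: 0.0
t 15.85 cup TCP [-0.0378  0.0002  0.1511] F [-0.7 -0.3 -0.7] rot err [-0.    -0.001 -0.   ]
time: 16.23
position: [0.4793, -0.0878, 0.2419]
tool_rot: [0.099, 0.971, -0.022, 0.215]
ft_force: [-0.0, 0.0, -0.3]
grip_width: 0.0001
grip_force: 0.0
t 16.23 cup TCP [-0.0485  0.0002  0.1305] F [-0.2  0.  -0.2] rot err [-0. -0.  0.]
```

```bash
python3 -m crank '[[0.5,0,0.4,0,0,0,1],[0,0,0.3,0,0,0,1],[0,0,0,0,0,0,1]]'; python3 -c "
from h import *
st()"
python3 -m crank '[[0.1,0,0.3,0,0,0,1],[0,0,0.3,0,0,0,1],[0,0,0,0,0,0,1]]'; python3 -c "
from h import *
st()"
python3 -m crank '[[0,0,0.3,0,0,0,1],[0,0,0.2,0,0,0,1],[0,0,0,0,0,0,1]]'; python3 -c "
from h import *
st()"
```

```text
time: 16.6
position: [0.4766, -0.0869, 0.2332]
tool_rot: [0.099, 0.971, -0.022, 0.215]
ft_force: [-1.5, 1.0, 0.7]
grip_width: 0.0008
grip_force: 0.9
t 16.6 cup TCP [-0.0547  0.0005  0.1238] F [-1.2  0.7  1.3] rot err [-0.    -0.001  0.   ]
time: 16.98
position: [0.4792, -0.0879, 0.2277]
tool_rot: [0.099, 0.971, -0.022, 0.216]
ft_force: [0.5, 0.4, 0.3]
grip_width: 0.0007
grip_force: 0.0
t 16.98 cup TCP [-5.460e-02  1.000e-04  1.176e-01] F [0.5 0.5 0.1] rot err [-0.001  0.001 -0.   ]
time: 17.35
position: [0.4811, -0.0882, 0.2233]
tool_rot: [0.099, 0.971, -0.022, 0.216]
ft_force: [-0.7, -0.6, 2.3]
grip_width: 0.0004
grip_force: 1.0
t 17.35 cup TCP [-0.0547  0.0002  0.1128] F [ 0.5 -0.7  2.3] rot err [-0.001  0.001  0.   ]
```

```bash
for k in 1; do python3 -m crank '[[0,0,0.2,0,0,0,1],[0,0,0,0,0,0,1]]' ; python3 -c "
from h import *
st()"; python3 -m crank '[[0,0,0.15,0,0,0,1],[0,0,0,0,0,0,1]]'; python3 -c "
from h import *
st()"; done
```

```text
time: 17.6
position: [0.4812, -0.0881, 0.223]
tool_rot: [0.099, 0.971, -0.023, 0.217]
ft_force: [-11.1, 0.4, 21.1]
grip_width: 0.0002
grip_force: 11.7
t 17.6 cup TCP [-0.0548  0.0003  0.1126] F [-1.  -1.8 23.7] rot err [-0.002  0.003  0.001]
time: 17.85
position: [0.4811, -0.088, 0.2227]
tool_rot: [0.099, 0.971, -0.023, 0.217]
ft_force: [-18.9, 1.2, 35.1]
grip_width: 0.0003
grip_force: 19.5
t 17.85 cup TCP [-0.055   0.0003  0.1124] F [-2.1 -2.6 39.8] rot err [-0.002  0.004  0.001]
```

The fingers meet a hard stop at the shut height, so I'll back off and check.

```bash
python3 -m crank '[[0,0,-0.5,0,0,0,1],[0,0,-3,0,0,0,1],[0,0,-5,0,0,0,1],[0,0,-4,0,0,0,1],[0,0,0,0,0,0,1]]'
python3 - <<'E'
from h import *
import cv2
st();s=cams.camera("scene");w=cams.camera("wrist")
cv2.imwrite("pics/s7.png",np.hstack([cv2.resize(s[110:210,180:280],(400,400),interpolation=cv2.INTER_CUBIC),cv2.resize(w[60:260,160:360],(400,400))])[:,:,::-1])
for th in(0,.05,.1,.15):print(th,(proj("scene",mouth+C@tab(th))-[180,110])*4,(proj("scene",mouth+C@tab(th,.147))-[180,110])*4)
E
```

```text
time: 18.48
position: [0.4308, -0.0778, 0.3357]
tool_rot: [0.099, 0.971, -0.023, 0.218]
ft_force: [0.8, -0.4, 0.6]
grip_width: 0.0005
grip_force: 0.0
t 18.48 cup TCP [-5.380e-02  2.000e-04  2.364e-01] F [ 1.  -0.2  0.2] rot err [-0.002  0.006  0.001]
0 [ 53.41287093 277.094958  ] [ 33.73061029 296.71905363]
0.05 [ 51.48983142 267.09983804] [ 31.10841896 285.60759796]
0.1 [ 49.98110634 256.83421949] [ 28.95350199 274.14831746]
0.15 [ 48.89590975 246.32915217] [ 27.278908   262.37571976]
```

View pics/s7.png

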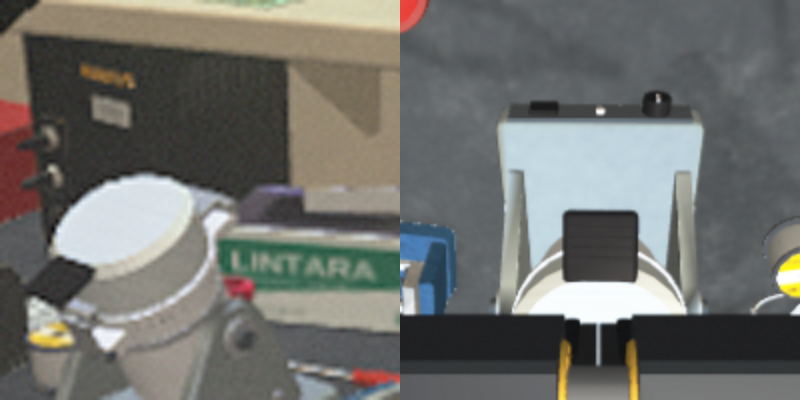

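The hood is shut flush on the rim, with the tab centre at (60,280) matching the predicted 0 rad position. The robot is clear.

```bash
python3 -c "
from rig import ticket
print(ticket.hand_in())"
```

```text
the job is handed in; nothing more can be done
None
```

The jar is fully home over the drive blade, the hood is pressed shut, the arm is clear and the job is handed in at about 18.6 s; the pictures and contact forces agree, but the hand-in returned no verdict.

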